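# Lean a build plate on the drain stand

## Robot

A 6-joint arm with a two-finger parallel gripper is mounted at the origin on a cart in front of the work surface, level with it; the furniture and walls round the work are solid. World frame = base frame: x ahead of the robot, y to its left, z up, the work surface at z = 0. Lengths are in m, angles in rad, forces in N, time in s.
With the tool pointing down it reaches from about 0.35 to 0.975 m from the base axis. Payload 4.9 kg.
Tool frame: the origin (TCP) lies at the very end of the fingers, on their centre line; the grasp point (between the pads) lies 19 mm behind it; x points along the fingers, y is the direction in which the jaws open and shut, and the axes are right-handed (so a half turn about x gives the same grasp; the last joint's range is limited). The gripper opens to 85 mm and grips with 20 to 120 N. Pads are 22 mm wide; open, the fingers measure 114 mm over their backs; the gripper's body (76 mm by 85 mm) begins 54 mm behind the grasp point. The pads swing forward as they close: fully open they stand 13 mm farther back than shut.
Start: joints at [1.177, 0.053, 1.613, -0, 1.476, -0.119], TCP at [0.17, 0.602, 0.231] pointing down, gripper open.
Joint ranges: [-3.01, 3.01], [-1.01, 2.22], [0.06, 2.58], [-1.02, 4.17], [0.09, 2.62], [-3.14, 3.14]. Speed limits (rad/s): [2.57, 2.57, 3.14, 3.14, 3.14, 3.14].

## Interface

Orientations are given as a rotation vector (axis times angle).
In Python, from station import ctrl, get_image, calibration, finish_job, search_frame, cut_out, mark_of gives the robot as it stands. The module is installed in compiled form; this text tells all that it offers.
- The arm moves only by the tool arm_command, never from a script. Its argument "plan" is a list that holds one entry, the list of rows, each a list of 7 numbers: the shift along the tool's x, y, z in m, then the turn, a rotation vector about the tool's x, y, z in degrees, then the finger opening in m, from 0 to 0.0854. A call has 1 to 20 rows; each row shifts and turns the pose as measured when the row begins, along the tool's axes as they then stand; what a row does not reach is not made up. A row lasts 1/12 s, in which the tool goes at most 41.7 mm and 7.16 degrees, less where a joint would pass 70% of its speed; a pose out of reach is approached as far as the arm can. A call with a gripper value outside its range is refused whole. The fingers move at their own pace and stop on an object; "squeeze" is the grip in N (left out, the last holds). Time passes only in rows, so rows that do not move let the fingers close. It gives the time, the measured TCP pose, the force and the opening at its end, in the units of the state.
- ctrl.get_obs(): the state, without advancing time (a new reading comes with each control period).
- get_image(name): name is "scene" or "side" or "wrist"; returns the picture (400x640x3 uint8, red, green, blue); there is no depth.
- calibration(name): a dict with "fx", "fy", "cx", "cy" (pixels), "cam_to_world" (4x4, takes a point from camera to world coordinates); the wrist camera has in their place "hand_eye" (4x4, takes a point from camera to tool coordinates, whose origin is the TCP and whose axes are the tool frame's). Camera axes: x right, y down, z forward; pixel columns grow to the right and rows downward; lengths in m; the calibration is good to about 2 mm. A picture is of the moment at which its call begins: read the wrist's pose just before it. calibration takes no time and is no camera call.
- finish_job(): hands the job in, once; it reports no verdict.
Trained networks look in the newest picture that a camera, given by its name, has taken for a name from the list of things; names that differ only in an ending like _2 or _b are one class to them, and where a whole thing is asked for, a point or a joint stands for the part that bears it (a point fixed in the world has none). Each returns a list of dicts, best first, with "conf" (0 to 1); they miss things now and then, are a little off and sometimes report something else, mostly with a low value. They report only what shows in the picture. A call takes as long as a camera call.
- search_frame(camera, thing): "at" ([x, y, z] in m, in the coordinates of the camera as it stood for that picture, good to about 4 mm: the middle of the surface that is visible of it).
- cut_out(camera, thing): "mask" (400x640 bool, what is visible of it).
- mark_of(camera, thing): "at" ([x, y, z] in m, in the coordinates of the camera as it stood for that picture, good to about 4 mm: a listed point, or the origin of a listed thing).
The state is a dict: "t": time; "q": joint angles; "dq": joint speeds; "effort": joint torques, N m; "tool_pos": TCP position; "tool_rot": TCP orientation; "contact_force": force on the tool from outside, world axes, zero at the start; "wrist_torque": the same for the moment, N m; "opening": finger opening in m.
Only numpy, scipy, OpenCV 4.12 (cv2) and the standard library are available. Lean on these libraries where they do the work, as an engineer would, in place of code of your own. Each camera call takes 0.05 s, during which the arm holds its last target. There are 200 camera calls.

## Task

Set the build plate to drain at the marked angle: push the black sliding stop along the blue drain stand until its wall-side face is level with the line on the orange clip, so that it carries the foot of the upright plate along with it. Then tip the plate over gently, without letting it fall, so that it leans on the padded wall with its foot still against the stop and the stop still at the clip. Let go, and leave the other things on the bench where they are.

Things in the scene. Friction and masses are not known exactly. Their poses are not given: they have to be found in the camera images.
- stand: Blue drain stand, fixed to the bench. Base slab 150 (x) x 320 (y) x 10 mm thick; origin at the centre of its underside; its top is 10 mm up. Its own +y runs along the slab towards the wall (roughly to the robot's left). The upright wall has its face, towards -y, at y = +130 mm; it is 150 mm wide, and its black padded rim is 140 mm above the bench, 130 mm above the slab. White scale ticks run along the -x edge (the robot's side).
- stop_slide (a joint): How far (m) the sliding stop has been moved towards the wall, 0 to 0.09. It slides along the stand's y; about 7 N moves it and it stays where it is left.
- stop_face (a point): Centre of the face of the black stop that looks to the wall (the plate's foot rests against it); 25.5 mm above the bench. Axes as the stand's. The stop is a crossbar 100 mm wide (x), 16 mm thick and 28 mm tall, top 39.5 mm above the bench, with an orange tick on the robot-side end of its top at the face. A low aluminium stem joins it to the push lug behind it.
- lug_back (a point): Centre of the back face (away from the wall) of the black push lug, to push on towards the wall; 40 mm above the bench, 124 mm behind the stop's face. The lug is 50 mm wide (x), 14 mm thick, and reaches from 11.5 to 61.5 mm above the bench.
- clip: Small orange clip on the robot-side edge of the stand's slab, fixed for the episode. Its black line marks where the stop's wall-side face must come; the line lies at y = 0 of the clip's frame, whose axes are the stand's (the origin is on the stand's centre line, at bench height; the clip itself is 67 to 79 mm to -x of it, at most 14 mm high).
- plate: Aluminium build plate, 70 (x) x 24 (y, thickness) x 230 mm (z, height), 0.4 kg give or take a third, with a black rubber foot. Origin at the centre of its underside; z along its height. It starts standing upright and loose on the slab between stop and wall, slightly turned, its +y side to the wall. It topples when tipped about 6 degrees; leaning from the right place it stands 21 to 28 degrees off upright.
- plate_top (a point): Centre of the plate's top end (230 mm from its foot along its z); axes as the plate's.
- plate_foot (a point): Middle of the plate's lower edge on the stop's side (y = -12 mm, z = 0 of the plate).
- jar_grit: Bystander: jar with a blue lid, 40 mm across, 70 mm high; origin under its centre.
- side_cutters: Bystander: blue-handled side cutters lying flat, 143 mm long (y), 14 mm high.
- scraper_orange: Bystander: scraper with an orange handle lying flat, 170 mm long (y), 16 mm high.
- tape_roll: Bystander: roll of beige tape lying flat, 87 mm across, 19 mm high.
- beaker: Bystander: clear beaker, 69 mm across, 91 mm high; origin under its centre.
- marker_blue: Bystander: white marker with a blue cap, lying, 138 mm long (y), 15 mm thick.

How it is judged:
On the way:
1. the stop's wall-side face is level with the clip's line (within 5 mm) and the plate stands upright with its foot against the stop (within 6 mm) (y of stop_face in the frame of clip between -0.005 and 0.005 m and y of plate_foot in the frame of stop_face between -0.003 and 0.006 m and x of plate_foot in the frame of stop_face between -0.03 and 0.03 m and angle between the x axis of plate and the x axis of stand, either way round below 0.12 rad and angle between plate's own z axis and vertical below 0.07 rad), for 0.2 s.
At the end, for the whole second after the job is handed in: The plate leans on the wall 17 to 33 degrees off upright, still and released, square within 7 degrees, within 30 mm of the stop's middle, its foot edge within 9 mm of the stop (it lifts a little in leaning); the stop's face is within 5 mm of the clip's line; nothing else moved over 30 mm (y of stop_face in the frame of clip between -0.005 and 0.005 m and y of plate_foot in the frame of stop_face between -0.004 and 0.009 m and x of plate_foot in the frame of stop_face between -0.03 and 0.03 m and angle between the x axis of plate and the x axis of stand, either way round below 0.12 rad and angle between plate's own z axis and vertical between 0.3 and 0.58 rad and linear speed of plate below 0.02 m/s and angular speed of plate below 0.1 rad/s and z of plate_top in the frame of stand between 0.18 and 0.23 m); the robot touches nothing.
It fails at once if the plate falls or is slammed over (turning faster than 1.8 rad/s) (angular speed of plate above 1.8 rad/s).
It fails at once if another thing on the bench is moved more than 30 mm (distance of any of jar_grit, side_cutters, scraper_orange, tape_roll, beaker, marker_blue from where it was at the start of the episode above 0.03 m).
It also fails if it takes over 64 s, if anything falls off the work surface, if the arm or the gripper's body presses on something with over 40 N, if the wrist force passes 120 N, or if a joint passes its speed limit or range.

## Working session

There is one attempt and no reset: what is moved stays moved. The work goes in short steps, Python scripts to look and compute and a tool call to move; the robot and the scene stay as the last step left them, time stands still between calls to the robot, and variables do not carry over. Pictures are saved under pics/ and viewed, about 8 in all and at most 12, crops included, and the job is handed in when it is done.

Besides the shell and the picture viewer there is one more tool, called after ">>>" as name([rows], argument=value, ...), one row to a line, values as JSON. arm_command: Moves the arm, as the interface text tells. Its arguments: {"type":"object","properties":{"plan":{"type":"array","items":{"type":"array","items":{"type":"array","items":{"type":"number"}}}},"squeeze":{"type":"number"}},"required":["plan"]}

```bash
mkdir -p pics; cat > h.py <<'E'
import numpy as np, cv2
from scipy.spatial.transform import Rotation as R
from station import ctrl, get_image, calibration, finish_job, search_frame, cut_out, mark_of
def T(cam,o=None):
    c=calibration(cam)
    if cam!="wrist": return np.array(c["cam_to_world"])
    o=o or ctrl.get_obs(); M=np.eye(4); M[:3,:3]=R.from_rotvec(o["tool_rot"]).as_matrix(); M[:3,3]=o["tool_pos"]
    return M@np.array(c["hand_eye"])
def snap(cam,name=None):
    M=T(cam); im=get_image(cam)
    if name: cv2.imwrite(f"pics/{name}.png",im[:,:,::-1])
    return im,M
def mark(cam,M,th):
    r=mark_of(cam,th)
    return [(round(d["conf"],2),np.round(M[:3,:3]@d["at"]+M[:3,3],4)) for d in r[:2]]
def ray(cam,M,u,v):
    c=calibration(cam); d=M[:3,:3]@[(u-c["cx"])/c["fx"],(v-c["cy"])/c["fy"],1]
    return M[:3,3],d
def atz(cam,M,u,v,z):
    o,d=ray(cam,M,u,v); return o+d*(z-o[2])/d[2]
def proj(cam,M,p):
    c=calibration(cam); q=M[:3,:3].T@(np.array(p)-M[:3,3]); return np.array([c["fx"]*q[0]/q[2]+c["cx"],c["fy"]*q[1]/q[2]+c["cy"]])
E
python3 - <<'E'
from h import *
o=ctrl.get_obs(); print({k:np.round(v,3) for k,v in o.items()}, R.from_rotvec(o["tool_rot"]).as_matrix().round(2))
ims=[]
for c in ["scene","side","wrist"]:
    im,M=snap(c,c+"0"); ims.append(im); print(c,"cam at",M[:3,3].round(3),"fwd",M[:3,2].round(2))
    for th in ["stand","stop_face","lug_back","clip","plate","plate_top","plate_foot","jar_grit","side_cutters","scraper_orange","tape_roll","beaker","marker_blue"]: print(th,mark(c,M,th))
E
```

```text
{'t': np.float64(0.0), 'q': array([ 1.177,  0.053,  1.614,  0.   ,  1.476, -0.119]), 'dq': array([ 0.001,  0.001, -0.002,  0.001, -0.   ,  0.002]), 'effort': array([-1.0000e-03, -3.9366e+01, -3.7018e+01, -0.0000e+00,  7.0000e-03,
        0.0000e+00]), 'tool_pos': array([0.169, 0.601, 0.23 ]), 'tool_rot': array([ 0.214,  1.561, -0.217]), 'contact_force': array([-0.439, -0.679, -0.383]), 'wrist_torque': array([-0.012, -0.002, -0.03 ]), 'opening': np.float64(0.085)} [[-0.    0.27  0.96]
 [-0.    0.96 -0.27]
 [-1.   -0.   -0.  ]]
scene cam at [-0.402 -0.661  1.138] fwd [ 0.63  0.46 -0.63]
stand [(0.88, array([ 0.4976, -0.0709,  0.0033])), (0.67, array([0.6347, 0.4086, 0.0022]))]
stop_face [(0.88, array([ 0.494 , -0.0873,  0.0243]))]
lug_back [(0.89, array([ 0.4931, -0.2088,  0.0366]))]
clip [(0.55, array([ 0.4944, -0.05  ,  0.2457]))]
plate [(0.93, array([ 0.4959, -0.0453,  0.0087]))]
plate_top [(0.88, array([ 0.4982, -0.0508,  0.2442]))]
plate_foot [(0.94, array([ 0.4892, -0.0625,  0.0077]))]
jar_grit [(0.46, array([ 0.7681,  0.1959, -0.0013])), (0.26, array([ 0.4978, -0.0703,  0.0025])
[... 737 characters left out ...]
 0.0092])), (0.44, array([ 0.4935, -0.0489,  0.2364]))]
jar_grit [(0.62, array([ 0.7669,  0.1951, -0.0032]))]
side_cutters [(0.97, array([ 0.4229, -0.4313,  0.0034]))]
scraper_orange [(0.74, array([ 6.277e-01, -4.545e-01,  3.000e-04]))]
tape_roll [(0.49, array([ 0.4305,  0.3838, -0.0011]))]
beaker [(0.54, array([ 0.6317,  0.41  , -0.0021]))]
marker_blue [(0.49, array([0.3979, 0.5207, 0.0018]))]
wrist cam at [0.09  0.625 0.374] fwd [ 0.31 -0.09 -0.95]
stand []
stop_face []
lug_back []
clip []
plate []
plate_top []
plate_foot []
jar_grit []
side_cutters []
scraper_orange []
tape_roll [(0.91, array([ 0.4283,  0.3808, -0.0049]))]
beaker []
marker_blue [(0.64, array([ 0.3964,  0.5213, -0.004 ]))]
```

View pics/scene0.png

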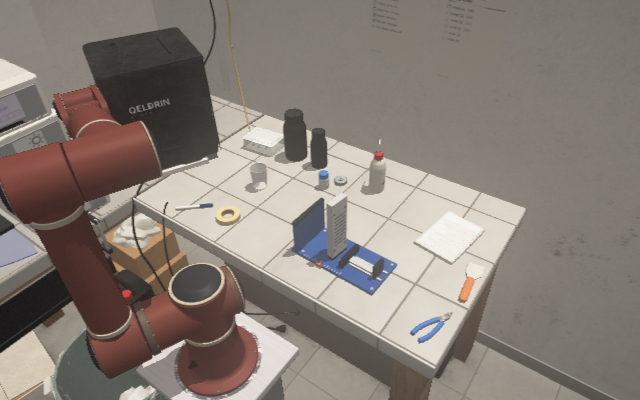

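View pics/side0.png

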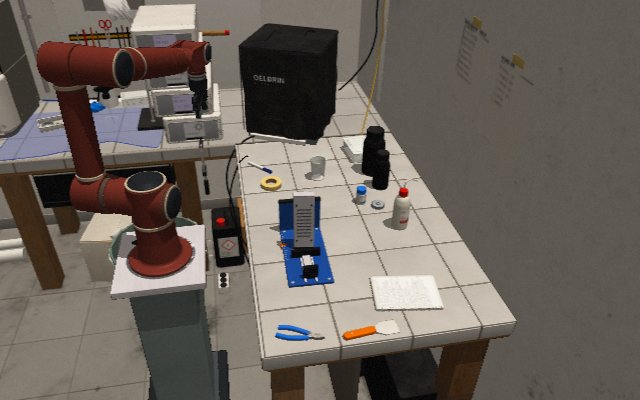

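The scene view shows the plate at about (338,228), the clip at (319,264), and the lug at (376,268). The side view agrees, and the stand is almost unrotated. I'll rise, square up and move over for a wrist view.

>>> arm_command([
  [[-0.04,0,0,-5.2,0,0,0],[-0.04,0,0,-5.2,0,0,0],[-0.04,0,0,-5.2,0,0,0],[-0.03,0,0,0,0,0,0],[0,-0.0365,0.014,0,0,0,0],[0,-0.0365,0.014,0,0,0,0],[0,-0.0365,0.014,0,0,0,0],[0,-0.0365,0.014,0,0,0,0],[0,-0.0365,0.014,0,0,0,0],[0,-0.0365,0.014,0,0,0,0],[0,-0.0365,0.014,0,0,0,0],[0,-0.0365,0.014,0,0,0,0],[0,-0.0365,0.014,0,0,0,0],[0,-0.0365,0.014,0,0,0,0],[0,-0.0365,0.014,0,0,0,0],[0,-0.0365,0.014,0,0,0,0],[0,-0.0365,0.014,0,0,0,0],[0,-0.0365,0.014,0,0,0,0],[0,-0.0365,0.014,0,0,0,0],[0,-0.0365,0.014,0,0,0,0]],
])

```text
t: 3.77
tool_pos: [0.4069, 0.0008, 0.3912]
tool_rot: [-0.025, 1.558, 0.02]
contact_force: [1.0, 0.7, 0.1]
opening: -0.0001
```

>>> arm_command([
  [[0,-0.04,0.01,0,0,0,0],[0,-0.04,0.01,0,0,0,0],[0,-0.04,0.01,0,0,0,0],[0,-0.04,0.01,0,0,0,0],[0,-0.02,0.01,0,0,0,0],[0,0,0,0,0,0,0],[0,0,0,0,0,0,0]],
])

```text
t: 4.35
tool_pos: [0.4608, -0.1884, 0.392]
tool_rot: [-0.016, 1.556, 0.009]
contact_force: [-0.2, 0.4, 0.7]
opening: -0.0001
```

```bash
python3 - <<'E'
from h import *
o=ctrl.get_obs(); print(o["t"],o["tool_pos"].round(4),R.from_rotvec(o["tool_rot"]).as_matrix().round(3))
im,M=snap("wrist","wrist1")
print("fx",calibration("wrist")["fx"],M[:3,3].round(3))
for th in ["stand","stop_face","lug_back","clip","plate","plate_top","plate_foot"]: print(th,mark("wrist",M,th))
E
```

```text
4.35 [ 0.4608 -0.1884  0.392 ] [[ 0.015 -0.016  1.   ]
 [-0.004  1.     0.016]
 [-1.    -0.004  0.014]]
fx 330.44349478446577 [ 0.376 -0.189  0.533]
stand [(0.65, array([ 0.4984, -0.0741, -0.0085])), (0.18, array([0.7683, 0.1983, 0.0046]))]
stop_face [(0.87, array([ 0.4953, -0.0883,  0.0264]))]
lug_back [(0.84, array([ 0.4865, -0.2143,  0.0373])), (0.71, array([ 0.4956, -0.0503,  0.0066]))]
clip []
plate [(0.9, array([ 0.4957, -0.0516,  0.0086]))]
plate_top [(0.81, array([ 0.4953, -0.0469,  0.2353])), (0.66, array([ 0.4951, -0.0735, -0.0086]))]
plate_foot [(0.76, array([ 0.4897, -0.0643,  0.0106]))]
```

View pics/wrist1.png

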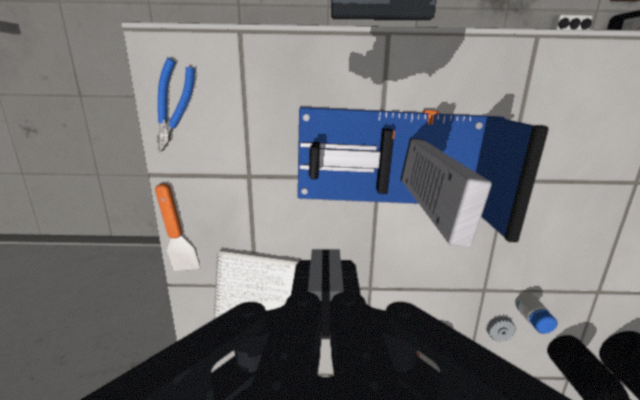

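The wrist view is turned round, with the robot's side up and +y to the right. The clip is at (431,115), the stop's tick at (393,133), the lug at (314,160), and the wall rim at x≈530. Next I'll zoom in on the clip and tick.

```bash
python3 - <<'E'
import cv2
im=cv2.imread("pics/wrist1.png")[95:210,290:450]
cv2.imwrite("pics/crop1.png",cv2.resize(im,None,fx=5,fy=5,interpolation=cv2.INTER_CUBIC))
E
```

```text
(no output)
```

View pics/crop1.png

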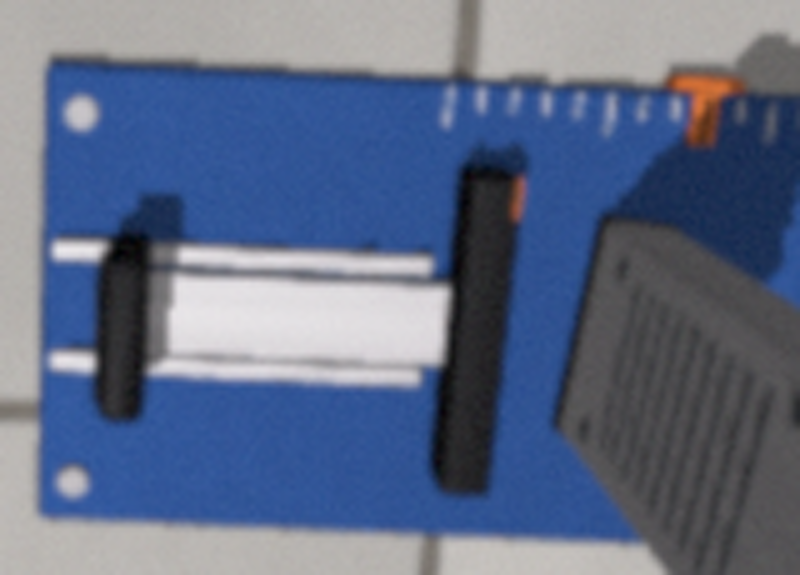

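```bash
python3 - <<'E'
from h import *
M=T("wrist"); g=lambda u,v,z:atz("wrist",M,290+u/5,95+v/5,z)
A=g(50,62,.01);B=g(42,517,.01);print("corners -y",A,B)
print("yaw x-axis deg",np.degrees(np.arctan2(*(B-A)[[1,0]])))
for z in(.010,.012,.014):print("clip",z,g(703,125,z), g(705,82,z))
print("tick face",g(523,195,.0395),g(491,480,.0395))
print("ticks",g(451,105,.01),g(644,108,.01))
print("lug top back L/R",g(107,245,.0615),g(97,410,.0615))
print("plate foot-ish corners", g(610,218,.24),g(557,425,.24))
E
```

```text
corners -y [ 0.41695296 -0.22830843  0.01      ] [ 0.56539564 -0.23180276  0.01      ]
yaw x-axis deg -1.3484888940844535
clip 0.01 [ 0.43158652 -0.02606495  0.01      ] [ 0.41867097 -0.02710893  0.01      ]
clip 0.012 [ 0.43137278 -0.02667974  0.012     ] [ 0.41850656 -0.02771974  0.012     ]
clip 0.014 [ 0.43115904 -0.02729453  0.014     ] [ 0.41834216 -0.02833054  0.014     ]
tick face [ 0.4498549  -0.08581367  0.0395    ] [ 0.53908311 -0.08772967  0.0395    ]
ticks [ 0.42720061 -0.10449616  0.01      ] [ 0.4268438  -0.04490249  0.01      ]
lug top back L/R [ 0.46333404 -0.20816597  0.0615    ] [ 0.51257206 -0.21082557  0.0615    ]
plate foot-ish corners [ 0.4234441  -0.11113137  0.24      ] [ 0.46177673 -0.11674477  0.24      ]
```

>>> arm_command([
  [[0,-0.028,0.018,1.1,0.4,0.1,0],[0,-0.028,0.018,1.1,0.4,0.1,0],[0.038,0,0,0,0,0,0],[0.038,0,0,0,0,0,0],[0.038,0,0,0,0,0,0],[0.038,0,0,0,0,0,0],[0.038,0,0,0,0,0,0],[0.038,0,0,0,0,0,0],[0.038,0,0,0,0,0,0],[0.02,0,0,0,0,0,0],[0,0,0,0,0,0,0],[0,0,0,0,0,0,0]],
])

```text
t: 5.75
tool_pos: [0.505, -0.2409, 0.1035]
tool_rot: [0.0, 1.555, -0.015]
contact_force: [0.2, -0.2, 1.3]
opening: 0.0001
```

```bash
python3 - <<'E'
from h import *
o=ctrl.get_obs(); print(o["t"],o["tool_pos"].round(4),R.from_rotvec(o["tool_rot"]).as_matrix().round(3))
E
```

```text
5.75 [ 0.505  -0.2409  0.1035] [[ 0.015  0.01   1.   ]
 [-0.01   1.    -0.01 ]
 [-1.    -0.01   0.015]]
```

>>> arm_command([
  [[0.03,0,-0.006,0.2,0.5,0.3,0],[0.03,0,-0.006,0.2,0.5,0.3,0],[0.015,0,0,0,0,0,0],[0,0,0,0,0,0,0]],
])

```text
t: 6.08
tool_pos: [0.5005, -0.2444, 0.037]
tool_rot: [0.005, 1.559, -0.018]
contact_force: [-1.5, 0.2, -0.5]
opening: -0.0002
```

```bash
python3 - <<'E'
from h import *
o=ctrl.get_obs(); print(o["t"],o["tool_pos"].round(4),R.from_rotvec(o["tool_rot"]).as_matrix().round(3))
E
```

```text
6.0833 [ 0.5005 -0.2444  0.037 ] [[ 0.012  0.015  1.   ]
 [-0.008  1.    -0.015]
 [-1.    -0.008  0.012]]
```

>>> arm_command([
  [[0.006,0.003,-0.006,0,0.4,0,0],[0,0.005,0,0,0,0,0],[0,0.004,0,0,0,0,0],[0,0.003,0,0,0,0,0],[0,0.003,0,0,0,0,0],[0,0.003,0,0,0,0,0],[0,0.003,0,0,0,0,0],[0,0.003,0,0,0,0,0],[0,0.003,0,0,0,0,0],[0,0.003,0,0,0,0,0],[0,0.003,0,0,0,0,0],[0,0.003,0,0,0,0,0]],
])

```text
t: 7.08
tool_pos: [0.5011, -0.2168, 0.0424]
tool_rot: [-0.029, 1.548, -0.044]
contact_force: [0.9, -6.9, -6.4]
opening: 0.0003
```

```bash
python3 - <<'E'
from h import *
o=ctrl.get_obs(); print(o["t"],o["tool_pos"].round(4),o["contact_force"].round(1),R.from_rotvec(o["tool_rot"]).as_matrix().round(3))
im,M=snap("wrist","wrist2")
for c in("wrist","side","scene"):
  if c!="wrist": im,M=snap(c,c+"2")
  for th in ["stop_face","lug_back","plate_foot","plate_top"]: print(c,th,mark(c,M,th))
E
```

```text
7.0833 [ 0.5011 -0.2168  0.0424] [ 0.9 -6.9 -6.4] [[ 0.022  0.01   1.   ]
 [-0.046  0.999 -0.009]
 [-0.999 -0.046  0.022]]
wrist stop_face [(0.67, array([ 0.4928, -0.0772,  0.0284]))]
wrist lug_back []
wrist plate_foot []
wrist plate_top []
side stop_face [(0.73, array([ 0.4925, -0.0774,  0.0256]))]
side lug_back [(0.74, array([ 0.4926, -0.2001,  0.0406]))]
side plate_foot [(0.49, array([ 0.4928, -0.0618,  0.0119])), (0.31, array([ 0.4222, -0.4329,  0.0009]))]
side plate_top []
scene stop_face [(0.87, array([ 0.4932, -0.076 ,  0.0231]))]
scene lug_back [(0.93, array([ 0.4913, -0.1985,  0.0403]))]
scene plate_foot [(0.59, array([ 0.492 , -0.0625,  0.0106]))]
scene plate_top [(0.72, array([ 0.493 , -0.0491,  0.2439]))]
```

View pics/wrist2.png

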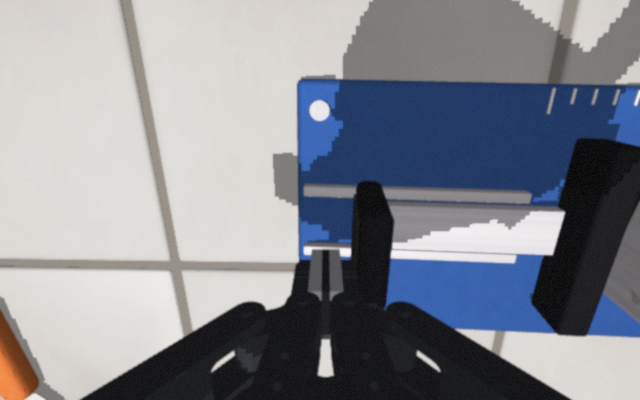

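>>> arm_command([
  [[0.003,0.002,-0.003,0,0.4,1.5,0],[0.003,0.003,-0.003,0,0.4,1.0,0],[0.002,0.003,-0.001,0,0.2,0.5,0],[0.001,0.003,0,0,0,0.4,0],[0.001,0.003,0,0,0,0.4,0],[0.001,0.003,0,0,0,0.4,0],[0.001,0.003,0,0,0,0.4,0],[0.001,0.003,0,0,0,0.4,0]],
])

```text
t: 8.5
tool_pos: [0.4997, -0.21, 0.0402]
tool_rot: [0.009, 1.554, 0.001]
contact_force: [-2.6, -6.6, -0.2]
opening: -0.0001
```

```bash
cat > s.py <<'E'
from h import *
import sys
o=ctrl.get_obs(); print(round(o["t"],2),o["tool_pos"].round(4),o["contact_force"].round(1),round(o["opening"],4),R.from_rotvec(o["tool_rot"]).as_matrix().round(3).tolist())
for c in sys.argv[1:]:
  im,M=snap(c)
  for th in ["stop_face","lug_back","plate_foot","plate_top","clip"]: print(c,th,mark(c,M,th)[:1])
E
python3 s.py side scene
```

```text
8.5 [ 0.4997 -0.21    0.0402] [-2.6 -6.6 -0.2] -0.0001 [[0.017, 0.005, 1.0], [0.006, 1.0, -0.005], [-1.0, 0.006, 0.017]]
side stop_face [(0.7, array([ 0.4951, -0.0744,  0.0306]))]
side lug_back [(0.82, array([ 0.492 , -0.1944,  0.0404]))]
side plate_foot [(0.61, array([ 0.4948, -0.0637,  0.0082]))]
side plate_top [(0.72, array([ 0.4938, -0.0718,  0.0276]))]
side clip []
scene stop_face [(0.97, array([ 0.4968, -0.0698,  0.0252]))]
scene lug_back [(0.9, array([ 0.4894, -0.194 ,  0.0385]))]
scene plate_foot [(0.69, array([ 0.4895, -0.0641,  0.0083]))]
scene plate_top [(0.82, array([ 0.4938, -0.048 ,  0.2471]))]
scene clip [(0.26, array([ 6.289e-01, -4.542e-01,  1.000e-04]))]
```

>>> arm_command([
  [[0.001,0.004,-0.001,0.2,0.2,0.2,0],[0.001,0.0045,-0.001,0.2,0.2,0.2,0],[0.001,0.0045,-0.001,0.2,0.2,0.3,0],[0.001,0.0045,0,0,0.2,0.3,0],[0.001,0.0045,0,0,0.2,0.3,0],[0.001,0.0045,0,0,0.2,0.3,0],[0.001,0.0045,0,0,0,0.3,0],[0.001,0.0045,0,0,0,0.3,0]],
])

```text
t: 9.77
tool_pos: [0.4999, -0.192, 0.0403]
tool_rot: [0.012, 1.567, -0.008]
contact_force: [-2.5, -9.1, 0.0]
opening: -0.0003
```

```bash
python3 s.py side scene
```

```text
9.77 [ 0.4999 -0.192   0.0403] [-2.5 -9.1  0. ] -0.0003 [[0.004, 0.013, 1.0], [0.003, 1.0, -0.013], [-1.0, 0.003, 0.004]]
side stop_face [(0.7, array([ 0.4975, -0.0535,  0.0293]))]
side lug_back [(0.75, array([ 6.251e-01, -4.517e-01, -2.000e-04]))]
side plate_foot [(0.33, array([ 0.4219, -0.4331,  0.0029]))]
side plate_top []
side clip [(0.51, array([ 0.4938, -0.0552,  0.007 ]))]
scene stop_face [(0.6, array([ 0.4941, -0.0383,  0.2477]))]
scene lug_back [(0.88, array([ 0.4918, -0.1707,  0.039 ]))]
scene plate_foot [(0.6, array([ 0.4944, -0.056 ,  0.0065]))]
scene plate_top [(0.59, array([ 0.4929, -0.0384,  0.2434]))]
scene clip []
```

>>> arm_command([
  [[0.001,0.0045,0,0,0,0.2,0],[0.001,0.0045,0,0,0,0.2,0],[0.001,0.0045,0,0,0,0.2,0],[0.001,0.0045,0,0,0,0.2,0],[0.001,0.0045,0,0,0,0.2,0],[0.001,0.0045,0,0,0,0.2,0],[0.001,0.0045,0,0,0,0.2,0]],
])

```text
t: 10.95
tool_pos: [0.5005, -0.177, 0.0405]
tool_rot: [-0.002, 1.566, -0.016]
contact_force: [-3.3, -9.7, 0.4]
opening: -0.0002
```

```bash
python3 - <<'E'
from h import *
o=ctrl.get_obs(); print(round(o["t"],2),o["tool_pos"].round(4),o["contact_force"].round(1))
a,M=snap("scene");
for th in ["stop_face","lug_back","plate_foot","plate_top"]: print(th,mark("scene",M,th)[:1])
p=proj("scene",M,[.47,-.06,.1]).astype(int);print(p)
b,M=snap("side"); 
for th in ["stop_face","lug_back","plate_foot","plate_top"]: print(th,mark("side",M,th)[:1])
q=proj("side",M,[.47,-.06,.1]).astype(int);print(q)
f=lambda im,p:cv2.resize(im[p[1]-60:p[1]+60,p[0]-40:p[0]+40],None,fx=5,fy=5,interpolation=cv2.INTER_CUBIC)
cv2.imwrite("pics/crop3.png",np.hstack([f(a,p),f(b,q)])[:,:,::-1])
E
```

```text
10.95 [ 0.5005 -0.177   0.0405] [-3.3 -9.7  0.4]
stop_face [(0.59, array([ 0.4923, -0.0367,  0.0292]))]
lug_back [(0.64, array([ 0.4947, -0.1615,  0.0395]))]
plate_foot [(0.97, array([ 0.4925, -0.0372,  0.0066]))]
plate_top [(0.61, array([ 0.4947, -0.0251,  0.2449]))]
[334 239]
stop_face [(0.87, array([ 0.4946, -0.0428,  0.0289]))]
lug_back [(0.86, array([ 0.4951, -0.1598,  0.0404]))]
plate_foot []
plate_top []
[296 229]
```

View pics/crop3.png

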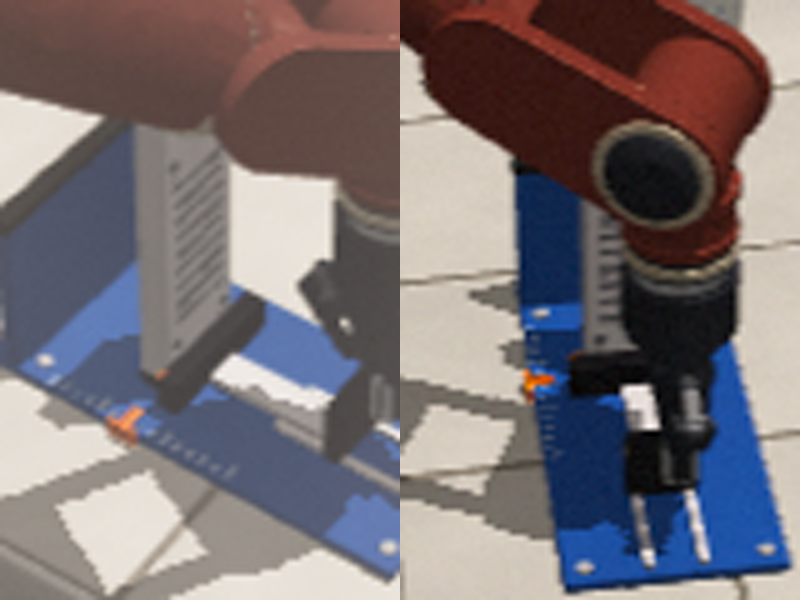

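The plate stands upright with its foot against the stop. In the scene crop the tick is at (157,375) and the clip at (127,421). I'll compute what's left to push.

```bash
python3 - <<'E'
from h import *
M=T("scene")
print(atz("scene",M,294+159/5,179+373/5,.0395),atz("scene",M,294+127/5,179+420/5,.0135))
M=T("side")
print(atz("side",M,256+(577-400)/5,169+352/5,.0395),atz("side",M,256+(541-400)/5,169+382/5,.0135))
E
```

```text
[ 0.44968703 -0.03831347  0.0395    ] [ 0.42440299 -0.03048736  0.0135    ]
[ 0.453308   -0.03780818  0.0395    ] [ 0.42760661 -0.03508487  0.0135    ]
```

>>> arm_command([
  [[0.001,0.0045,0,0,0,0.2,0],[0.001,0.0045,0,0,0,0.2,0],[0,-0.008,0,0,0,0,0],[-0.015,-0.015,0,0,0,0,0],[-0.03,0,0,0,0,0,0],[-0.04,0,0,0,0,0,0],[-0.04,0,0,0,0,0,0],[-0.04,0,0,0,0,0,0],[-0.04,0,0,0,0,0,0],[-0.04,0,0,0,0,0,0],[-0.04,0,0,0,0,0,0],[-0.03,0.02,-0.02,0,0,0,0],[0,0.03,-0.02,0,0,0,0],[0,0.03,-0.02,0,0,0,0],[0,0,0,0,0,0,0]],
])

```text
t: 12.7
tool_pos: [0.4378, -0.1111, 0.3748]
tool_rot: [0.001, 1.557, -0.013]
contact_force: [1.4, -1.4, -0.1]
opening: 0.0002
```

```bash
python3 - <<'E'
from h import *
o=ctrl.get_obs(); print(o["t"],o["tool_pos"].round(4),R.from_rotvec(o["tool_rot"]).as_matrix().round(3).tolist())
im,M=snap("wrist","wrist4")
for th in ["stop_face","lug_back","plate_foot","plate_top","plate"]: print(th,mark("wrist",M,th)[:1])
p=proj("wrist",M,[.47,-.05,.02]).astype(int); print(p)
cv2.imwrite("pics/crop4.png",cv2.resize(im[p[1]-50:p[1]+60,p[0]-80:p[0]+80],None,fx=5,fy=5,interpolation=cv2.INTER_CUBIC)[:,:,::-1])
for c in("scene","side"):
  im,M=snap(c)
  for th in ["stop_face","lug_back","plate_foot","plate_top","plate"]: print(c,th,mark(c,M,th)[:1])
E
```

```text
12.7 [ 0.4378 -0.1111  0.3748] [[0.014, 0.009, 1.0], [-0.008, 1.0, -0.009], [-1.0, -0.008, 0.014]]
stop_face [(0.66, array([ 0.4978, -0.0339,  0.0251]))]
lug_back [(0.84, array([ 0.4876, -0.1617,  0.0402]))]
plate_foot [(0.8, array([ 0.4937, -0.0341,  0.0101]))]
plate_top [(0.92, array([ 0.4942, -0.0232,  0.2346]))]
plate [(0.6, array([ 0.496 , -0.0237,  0.0075]))]
[367 161]
scene stop_face [(0.96, array([ 0.4964, -0.0322,  0.0268]))]
scene lug_back [(0.83, array([ 0.4923, -0.1547,  0.0351]))]
scene plate_foot [(0.6, array([ 0.4949, -0.0346,  0.0085]))]
scene plate_top [(0.84, array([ 0.4931, -0.0213,  0.2447]))]
scene plate [(0.9, array([ 0.4955, -0.0196,  0.0105]))]
side stop_face [(0.98, array([ 0.4963, -0.0338,  0.0276]))]
side lug_back [(0.68, array([ 0.4959, -0.1582,  0.0417]))]
side plate_foot [(0.58, array([ 0.496 , -0.0332,  0.0087]))]
side plate_top [(0.65, array([ 0.4955, -0.0215,  0.2389]))]
side plate [(0.55, array([ 0.4923, -0.0221,  0.0099]))]
```

View pics/crop4.png

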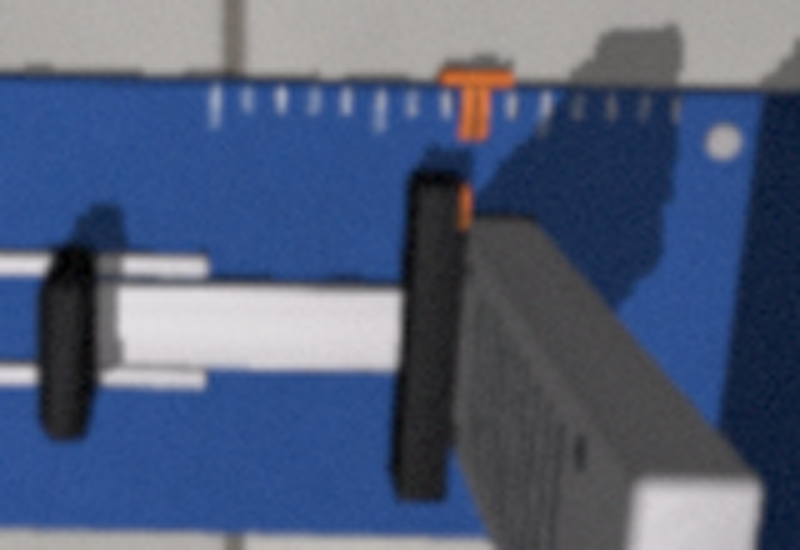

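```bash
python3 - <<'E'
from h import *
M=T("wrist"); g=lambda u,v,z:atz("wrist",M,287+u/5,111+v/5,z).round(4)
print("tick",g(472,205,.0395),g(446,480,.0395),"clip",g(475,115,.012),g(475,115,.014),g(478,75,.012))
print("plate top",g(632,480,.24),g(764,480,.24),"edge x",g(535,218,.24))
print("slab edge pts",g(0,75,.01),g(750,90,.01), "ticks",g(216,105,.01),g(676,110,.01))
E
```

```text
tick [ 0.4509 -0.0355  0.0395] [ 0.5359 -0.0396  0.0395] clip [ 0.4291 -0.0314  0.012 ] [ 0.4288 -0.0317  0.014 ] [ 0.4173 -0.0311  0.012 ]
plate top [ 0.4596 -0.0374  0.24  ] [ 0.4597 -0.0142  0.24  ] edge x [ 0.4126 -0.0572  0.24  ]
slab edge pts [ 0.4162 -0.1739  0.01  ] [0.4228 0.0509 0.01  ] ticks [ 0.4257 -0.1091  0.01  ] [0.4285 0.0292 0.01  ]
```

>>> arm_command([
  [[0,-0.032,0.018,0,0.4,0.2,0],[0,-0.032,0.018,0,0.4,0.2,0],[0,-0.03,0.018,0,0.4,0,0],[0.038,0,0,0,0,0,0],[0.038,0,0,0,0,0,0],[0.038,0,0,0,0,0,0],[0.038,0,0,0,0,0,0],[0.038,0,0,0,0,0,0],[0.038,0,0,0,0,0,0],[0.038,0,0,0,0,0,0],[0.038,0,0,0,0,0,0],[0.02,0,0,0,0,0,0],[0,0,0,0,0,0,0]],
])

```text
t: 14.68
tool_pos: [0.4963, -0.2166, 0.0411]
tool_rot: [0.002, 1.57, -0.014]
contact_force: [-0.1, 0.3, -0.3]
opening: -0.0001
```

>>> arm_command([
  [[0,0.02,0,0,0,0,0],[0,0.012,0,0,0,0,0],[0,0.003,0,0,0,0,0],[0,0.002,0,0,0,0,0],[0,0.002,0,0,0,0,0]],
])

```text
t: 15.1
tool_pos: [0.4985, -0.1775, 0.0441]
tool_rot: [0.0, 1.567, -0.016]
contact_force: [-0.3, -0.7, 0.2]
opening: 0.0
```

>>> arm_command([
  [[0.002,0.0025,0,0,0,0.1,0],[0.001,0.0025,0,0,0,0.1,0],[0.001,0.0025,0,0,0,0.1,0]],
])

```text
t: 15.35
tool_pos: [0.5012, -0.1722, 0.0438]
tool_rot: [-0.001, 1.561, -0.016]
contact_force: [-3.4, -9.4, 2.6]
opening: -0.0
```

>>> arm_command([
  [[0.001,0.004,0,0,0,0.2,0]],
])

```text
t: 15.43
tool_pos: [0.5012, -0.1707, 0.0439]
tool_rot: [-0.003, 1.562, -0.017]
contact_force: [-5.3, -9.7, 3.2]
opening: -0.0001
```

```bash
python3 s.py scene side
```

```text
15.43 [ 0.5012 -0.1707  0.0439] [-5.3 -9.7  3.2] -0.0001 [[0.009, 0.009, 1.0], [-0.013, 1.0, -0.009], [-1.0, -0.013, 0.009]]
scene stop_face [(0.7, array([ 0.4924, -0.0301,  0.0264]))]
scene lug_back [(0.75, array([ 0.4918, -0.1538,  0.0376]))]
scene plate_foot [(0.73, array([ 0.4938, -0.0339,  0.0113]))]
scene plate_top [(0.65, array([ 0.4961, -0.0175,  0.2442]))]
scene clip []
side stop_face [(0.75, array([ 0.4919, -0.0333,  0.0279]))]
side lug_back [(0.79, array([ 0.4921, -0.1565,  0.0392]))]
side plate_foot [(0.65, array([ 0.4208, -0.4316,  0.0026]))]
side plate_top []
side clip []
```

>>> arm_command([
  [[0,-0.01,0,0,0,0,0],[-0.01,-0.015,0,0,0,0,0],[-0.03,0,0,0,0,0,0],[-0.04,0,0,0,0,0,0],[-0.04,0,0,0,0,0,0],[-0.04,0,0,0,0,0,0],[-0.04,0,0,0,0,0,0],[-0.04,0,0,0,0,0,0],[-0.04,0,0,0,0,0,0.07],[-0.03,0.02,-0.02,0,0,0,0.07],[-0.01,0.03,-0.02,0,0,0,0.07],[0,0.03,-0.02,0,0,0,0.07],[0,0,0,0,0,0,0.07],[0,0,0,0,0,0,0.07]],
])

```text
t: 17.2
tool_pos: [0.4366, -0.1169, 0.38]
tool_rot: [0.008, 1.558, -0.019]
contact_force: [-0.2, -0.5, 0.0]
opening: 0.0698
```

```bash
python3 - <<'E'
from h import *
o=ctrl.get_obs(); print(o["t"],o["tool_pos"].round(4),o["opening"],R.from_rotvec(o["tool_rot"]).as_matrix().round(3).tolist())
im,M=snap("wrist","wrist5")
for th in ["stop_face","lug_back","plate_foot","plate_top","plate"]: print(th,mark("wrist",M,th)[:1])
p=proj("wrist",M,[.47,-.05,.02]).astype(int); print(p)
cv2.imwrite("pics/crop5.png",cv2.resize(im[p[1]-50:p[1]+60,p[0]-50:p[0]+110],None,fx=5,fy=5,interpolation=cv2.INTER_CUBIC)[:,:,::-1])
E
```

```text
17.2 [ 0.4366 -0.1169  0.38  ] 0.06979015875927765 [[0.013, 0.017, 1.0], [-0.007, 1.0, -0.017], [-1.0, -0.007, 0.013]]
stop_face [(0.66, array([ 0.4984, -0.0317,  0.0261]))]
lug_back [(0.47, array([ 0.4917, -0.0334,  0.0095]))]
plate_foot [(0.77, array([ 0.4933, -0.0319,  0.0101]))]
plate_top [(0.84, array([ 0.4957, -0.0224,  0.2366]))]
plate [(0.88, array([ 0.4953, -0.02  ,  0.0104]))]
[370 160]
```

View pics/crop5.png

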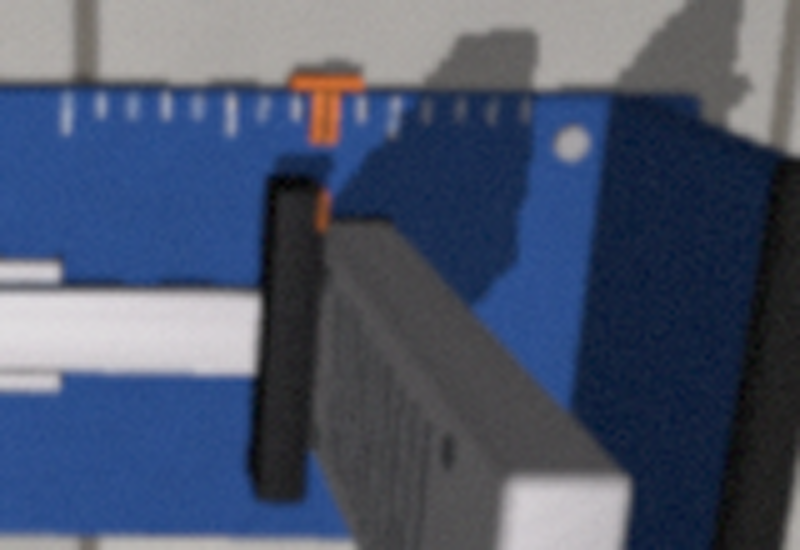

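The tick edge (329,210) now lines up with the clip line (326,120) in the crop, and the plate stands against the stop. I'll compute the remaining offset and the plate's pose.

```bash
python3 - <<'E'
from h import *
M=T("wrist"); g=lambda u,v,z:atz("wrist",M,320+u/5,110+v/5,z).round(4)
print("tick",g(329,210,.0395),g(305,490,.0395),"clip",g(326,120,.012))
print("plate top corners",g(503,482,.24),g(631,480,.24))
print("rim", g(780,170,.14),g(720,520,.14))
E
```

```text
tick [ 0.4505 -0.0309  0.0395] [ 0.5382 -0.0345  0.0395] clip [ 0.4284 -0.0281  0.012 ]
plate top corners [ 0.4598 -0.0326  0.24  ] [ 0.4597 -0.0097  0.24  ]
rim [0.4224 0.0544 0.14  ] [0.5089 0.0511 0.14  ]
```

>>> arm_command([
  [[0,0.032,0.018,0.1,0.4,0.2,0.07],[0,0.032,0.018,0.1,0.4,0.2,0.07],[0,0.028,0.018,0.1,0.3,0.2,0.07],[0.03,0,0,0,0,0,0.07],[0.03,0,0,0,0,0,0.07],[0.01,0,0,0,0,0,0.07],[0,0,0,0,0,0,0.07]],
])

```text
t: 18.08
tool_pos: [0.4968, -0.027, 0.3004]
tool_rot: [0.032, 1.59, -0.02]
contact_force: [0.3, 0.0, -1.1]
opening: 0.0702
```

```bash
python3 s.py wrist
```

```text
18.08 [ 0.4968 -0.027   0.3004] [ 0.3  0.  -1.1] 0.0702 [[-0.019, 0.033, 0.999], [0.007, 0.999, -0.033], [-1.0, 0.007, -0.019]]
wrist stop_face [(0.83, array([ 0.4951, -0.0339,  0.0234]))]
wrist lug_back [(0.72, array([ 0.49  , -0.157 ,  0.0404]))]
wrist plate_foot []
wrist plate_top [(0.87, array([ 0.4948, -0.0224,  0.2352]))]
wrist clip []
```

>>> arm_command([
  [[0.03,0.003,0,-0.4,-0.7,-0.2,0.07],[0.03,0.002,0,0,0,-0.2,0.07],[0.03,0,0,0,0,0,0.07],[0.012,0,0,0,0,0,0.07],[0,0,0,0,0,0,0.07]],
])

```text
t: 18.8
tool_pos: [0.5041, -0.0248, 0.212]
tool_rot: [0.018, 1.548, -0.027]
contact_force: [-0.0, -0.2, -0.1]
opening: 0.0697
```

```bash
python3 s.py
```

```text
18.8 [ 0.5041 -0.0248  0.212 ] [-0.  -0.2 -0.1] 0.0697 [[0.022, 0.029, 0.999], [-0.006, 1.0, -0.029], [-1.0, -0.005, 0.023]]
```

>>> arm_command([
  [[0.012,0.003,-0.007,0,0.6,0.2,0.05],[0.006,0,0,0,0,0,0.04],[0,0,0,0,0,0,0.034],[0,0,0,0,0,0,0.034]],
], squeeze=20)

```text
t: 19.13
tool_pos: [0.4993, -0.0223, 0.1977]
tool_rot: [0.021, 1.553, -0.026]
contact_force: [-0.5, -0.8, 0.0]
opening: 0.0343
```

```bash
python3 - <<'E'
from h import *
o=ctrl.get_obs(); print(o["t"],o["tool_pos"].round(4),o["contact_force"].round(1),o["opening"],R.from_rotvec(o["tool_rot"]).as_matrix().round(3).tolist())
im,M=snap("wrist","wrist6")
print(mark("wrist",M,"plate_top"))
cv2.imwrite("pics/crop6.png",cv2.resize(im[180:400,170:490],None,fx=2.4,fy=2.4)[:,:,::-1])
E
```

```text
19.1333 [ 0.4993 -0.0223  0.1977] [-0.5 -0.8  0. ] 0.034324414886686284 [[0.018, 0.03, 0.999], [-0.003, 1.0, -0.03], [-1.0, -0.003, 0.018]]
[(0.86, array([ 0.4941, -0.0213,  0.2378]))]
```

View pics/crop6.png

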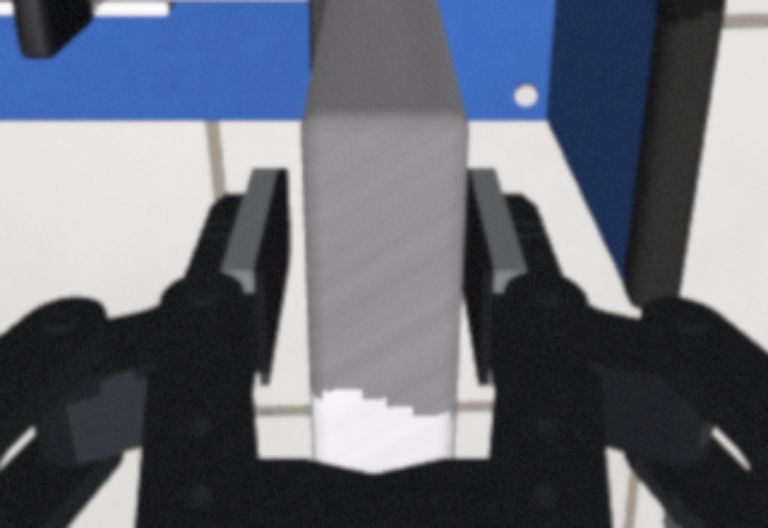

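>>> arm_command([
  [[0,0.002,-0.004,0,0.4,0,0.034],[0,0.0005,0,0,0,0,0.03],[0,0,0,0,0,0,0.026],[0,0,0,0,0,0,0.02],[0,0,0,0,0,0,0.015],[0,0,0,0,0,0,0.015]],
], squeeze=25)

```text
t: 19.73
tool_pos: [0.4964, -0.0196, 0.2004]
tool_rot: [0.02, 1.556, -0.026]
contact_force: [0.1, -0.6, -1.5]
opening: 0.0235
```

```bash
python3 s.py scene
```

```text
19.73 [ 0.4964 -0.0196  0.2004] [ 0.1 -0.6 -1.5] 0.0235 [[0.015, 0.03, 0.999], [-0.004, 1.0, -0.03], [-1.0, -0.004, 0.015]]
scene stop_face [(0.82, array([ 0.4964, -0.0293,  0.0262]))]
scene lug_back [(0.87, array([ 0.4947, -0.1525,  0.0386]))]
scene plate_foot [(0.92, array([ 0.4919, -0.0317,  0.0105]))]
scene plate_top [(0.83, array([ 0.4951, -0.0189,  0.2427]))]
scene clip [(0.53, array([ 0.4933, -0.0349,  0.0093]))]
```

>>> arm_command([
  [[-0.0002,0.004,0,0,0,-1.2,0.015],[-0.0002,0.004,0,0,0,-1.2,0.015],[-0.0002,0.004,0,0,0,-1.2,0.015],[-0.0002,0.004,0,0,0,-1.2,0.015],[-0.0002,0.004,0,0,0,-1.2,0.015],[0,0,0,0,0,0,0.015]],
])

```text
t: 20.53
tool_pos: [0.4969, 0.0027, 0.2003]
tool_rot: [-0.069, 1.555, -0.117]
contact_force: [0.4, -0.2, -0.2]
opening: 0.0232
```

```bash
cat > tilt.py <<'E'
from h import *
o=ctrl.get_obs(); m=R.from_rotvec(o["tool_rot"]).as_matrix(); p=o["tool_pos"]
th=np.arctan2(-m[1,0],-m[2,0])
d=th-np.radians(.2); ry,rz=-.012,.190
want=np.array([-.0076+ry*np.cos(d)+rz*np.sin(d), .0104+rz*np.cos(d)-ry*np.sin(d)])
e=want-p[1:]
print(round(o["t"],2),p.round(4),"F",o["contact_force"].round(1),"deg",np.degrees(th).round(2),"err yz mm",(e*1e3).round(1),"tool xy mm",((m[1:,:2].T@e)*1e3).round(1),"op",round(o["opening"],4), m.round(3).tolist())
E
python3 tilt.py
```

```text
20.53 [0.4969 0.0027 0.2003] F [ 0.4 -0.2 -0.2] deg 6.81 err yz mm [-0.3  0.2] tool xy mm [-0.1 -0.3] op 0.0232 [[0.012, 0.031, 0.999], [-0.119, 0.992, -0.03], [-0.993, -0.118, 0.015]]
```

Tracking is very good, so I'll continue up to about 22°.

>>> arm_command([
  [[-0.0002,0.004,0,0,0,-1.2,0.015],[-0.0002,0.004,0,0,0,-1.2,0.015],[-0.0002,0.004,0,0,0,-1.2,0.015],[-0.0002,0.004,0,0,0,-1.2,0.015],[-0.0002,0.004,0,0,0,-1.2,0.015],[-0.0002,0.004,0,0,0,-1.2,0.015],[-0.0002,0.004,0,0,0,-1.2,0.015],[-0.0002,0.004,0,0,0,-1.2,0.015],[-0.0002,0.004,0,0,0,-1.2,0.015],[-0.0002,0.004,0,0,0,-1.2,0.015],[0,0,0,0,0,0,0.015]],
])

```text
t: 21.45
tool_pos: [0.498, 0.0464, 0.1926]
tool_rot: [-0.252, 1.541, -0.3]
contact_force: [0.7, -0.2, 0.1]
opening: 0.0239
```

```bash
python3 tilt.py
```

```text
21.45 [0.498  0.0464 0.1926] F [ 0.7 -0.2  0.1] deg 20.21 err yz mm [-0.2  0.4] tool xy mm [-0.3 -0.4] op 0.0239 [[0.006, 0.032, 0.999], [-0.345, 0.938, -0.028], [-0.938, -0.345, 0.017]]
```

>>> arm_command([
  [[-0.0002,0.0036,0,0,0,-1.1,0.015],[-0.0002,0.0036,0,0,0,-1.1,0.015],[-0.0002,0.0036,0,0,0,-1.1,0.015],[0,0,0,0,0,0,0.015]],
])

```text
t: 21.78
tool_pos: [0.4985, 0.058, 0.1888]
tool_rot: [-0.301, 1.535, -0.35]
contact_force: [0.7, -1.1, -0.0]
opening: 0.0238
```

```bash
python3 tilt.py
```

```text
21.78 [0.4985 0.058  0.1888] F [ 0.7 -1.1 -0. ] deg 23.8 err yz mm [-0.5  0.5] tool xy mm [-0.3 -0.6] op 0.0238 [[0.004, 0.033, 0.999], [-0.404, 0.915, -0.028], [-0.915, -0.403, 0.017]]
```

>>> arm_command([
  [[-0.0001,0.002,0,0,0,-0.7,0.015],[-0.0001,0.002,0,0,0,-0.7,0.015],[0,0,0,0,0,0,0.015]],
])

```text
t: 22.03
tool_pos: [0.4987, 0.0626, 0.1871]
tool_rot: [-0.321, 1.532, -0.37]
contact_force: [1.0, -0.9, -0.3]
opening: 0.0235
```

```bash
python3 tilt.py; python3 - <<'E'
from h import *
im,M=snap("scene"); print([ (t,mark("scene",M,t)[:1]) for t in("stop_face","plate_foot","plate_top")])
p=proj("scene",M,[.48,0,.12]).astype(int)
im2,M2=snap("side"); q=proj("side",M2,[.48,0,.12]).astype(int)
print([ (t,mark("side",M2,t)[:1]) for t in("stop_face","plate_foot","plate_top")])
f=lambda im,p:cv2.resize(im[p[1]-60:p[1]+60,p[0]-40:p[0]+40],None,fx=5,fy=5,interpolation=cv2.INTER_CUBIC)
cv2.imwrite("pics/crop7.png",np.hstack([f(im,p),f(im2,q)])[:,:,::-1])
E
```

```text
22.03 [0.4987 0.0626 0.1871] F [ 1.  -0.9 -0.3] deg 25.3 err yz mm [-0.5  0.5] tool xy mm [-0.2 -0.6] op 0.0235 [[0.004, 0.033, 0.999], [-0.427, 0.904, -0.028], [-0.904, -0.427, 0.017]]
[('stop_face', [(0.83, array([ 0.4966, -0.0301,  0.0246]))]), ('plate_foot', []), ('plate_top', [(0.8, array([0.4983, 0.0802, 0.2292]))])]
[('stop_face', [(0.97, array([ 0.4941, -0.0356,  0.0265]))]), ('plate_foot', [(0.59, array([ 0.4963, -0.0293,  0.0194]))]), ('plate_top', [(0.89, array([0.4947, 0.0785, 0.2204]))])]
```

View pics/crop7.png

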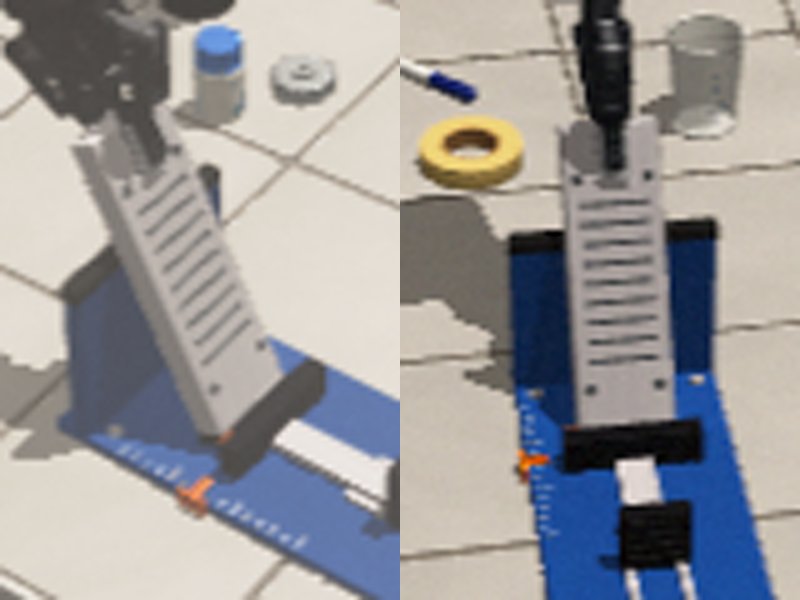

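The plate is tilted 25° with its foot at the stop and looks nearly on the rim, with little contact force so far. I'll keep creeping until the wall pushes back.

>>> arm_command([
  [[-0.0001,0.002,0,0,0,-0.6,0.015],[-0.0001,0.002,0,0,0,-0.6,0.015]],
])

```text
t: 22.6
tool_pos: [0.4988, 0.0651, 0.1859]
tool_rot: [-0.335, 1.529, -0.389]
contact_force: [-0.2, -2.2, -0.1]
opening: 0.0238
```

>>> arm_command([
  [[-0.0001,0.002,0,0,0,-0.6,0.015],[-0.0001,0.002,0,0,0,-0.6,0.015]],
])

```text
t: 22.77
tool_pos: [0.4989, 0.0666, 0.1856]
tool_rot: [-0.359, 1.526, -0.413]
contact_force: [-1.6, -8.8, 2.5]
opening: 0.0236
```

```bash
python3 tilt.py
```

```text
22.77 [0.4989 0.0666 0.1856] F [-1.6 -8.8  2.5] deg 28.26 err yz mm [ 4.6 -1.9] tool xy mm [-0.5  5. ] op 0.0236 [[0.001, 0.036, 0.999], [-0.473, 0.88, -0.031], [-0.881, -0.473, 0.018]]
```

Wall contact is made at −8.8 N. I'll ease off the excess rotation and then open slowly.

>>> arm_command([
  [[0,0,0,0,0,0.8,0.015],[0,-0.0005,0,0,0,0.8,0.015],[0,0,0,0,0,0,0.015]],
])

```text
t: 23.02
tool_pos: [0.4989, 0.0654, 0.1858]
tool_rot: [-0.341, 1.53, -0.394]
contact_force: [0.4, -2.7, -0.2]
opening: 0.0239
```

```bash
python3 tilt.py; python3 s.py scene side | tail -10
```

```text
23.02 [0.4989 0.0654 0.1858] F [ 0.4 -2.7 -0.2] deg 26.9 err yz mm [ 1.7 -0.3] tool xy mm [-0.5  1.6] op 0.0239 [[0.001, 0.034, 0.999], [-0.452, 0.891, -0.03], [-0.892, -0.452, 0.016]]
scene stop_face [(0.62, array([ 0.4962, -0.0341,  0.0262]))]
scene lug_back [(0.78, array([ 0.4909, -0.1539,  0.0352]))]
scene plate_foot [(0.6, array([ 0.4944, -0.0301,  0.0199]))]
scene plate_top [(0.6, array([0.4976, 0.0832, 0.2269]))]
scene clip []
side stop_face [(0.57, array([ 0.493 , -0.0344,  0.0267]))]
side lug_back []
side plate_foot [(0.89, array([ 0.4932, -0.0307,  0.019 ]))]
side plate_top [(0.85, array([0.4953, 0.0831, 0.2187]))]
side clip []
```

>>> arm_command([
  [[0,0,0,0,0,0,0.026],[0,0,0,0,0,0,0.03],[0,0,0,0,0,0,0.036],[0,0,0,0,0,0,0.045],[0,0,0,0,0,0,0.055],[0,0,0,0,0,0,0.065],[0,0,0,0,0,0,0.065]],
])

```text
t: 24.2
tool_pos: [0.4993, 0.0681, 0.1861]
tool_rot: [-0.337, 1.529, -0.389]
contact_force: [0.3, 0.3, -0.2]
opening: 0.0651
```

```bash
python3 tilt.py; python3 s.py scene wrist | tail -10
```

```text
24.2 [0.4993 0.0681 0.1861] F [ 0.3  0.3 -0.2] deg 26.59 err yz mm [-2.  -0.2] tool xy mm [ 1.1 -1.7] op 0.0651 [[0.003, 0.034, 0.999], [-0.448, 0.894, -0.029], [-0.894, -0.447, 0.018]]
scene stop_face [(0.73, array([ 0.495 , -0.0318,  0.0265]))]
scene lug_back [(0.91, array([ 0.4958, -0.1535,  0.0385]))]
scene plate_foot [(0.92, array([ 0.4937, -0.0324,  0.0193]))]
scene plate_top [(0.96, array([0.4983, 0.082 , 0.2231]))]
scene clip []
wrist stop_face [(0.72, array([ 0.4947, -0.0354,  0.0267]))]
wrist lug_back [(0.73, array([ 0.4927, -0.1584,  0.039 ]))]
wrist plate_foot [(0.32, array([ 0.4944, -0.0216,  0.0157]))]
wrist plate_top [(0.97, array([0.4968, 0.0825, 0.2206]))]
wrist clip []
```

>>> arm_command([
  [[-0.015,0,0,0,0,0,0.065],[-0.025,0,0,0,0,0,0.065],[-0.03,0,0,0,0,0,0.065],[-0.03,0,0,0,0,0,0.065],[-0.03,0,0,0,0,0,0.065],[-0.03,0,0,0,0,0,0.065],[-0.02,0,0,0,0,0,0.065],[0,0,-0.02,0,0,5,0.065],[0,-0.02,-0.03,0,0,6,0.065],[0,-0.035,-0.02,0,0,6,0.065],[0,-0.035,0,0,0,6,0.065],[0,-0.035,0,0,0,4,0.065],[0,-0.035,0,0,0,0,0.065],[0,0,0,0,0,0,0.065],[0,0,0,0,0,0,0.065]],
])

```text
t: 26.05
tool_pos: [0.4207, -0.0058, 0.3764]
tool_rot: [0.035, 1.551, -0.001]
contact_force: [0.1, 0.9, -0.7]
opening: 0.0651
```

```bash
python3 s.py scene side; python3 - <<'E'
from h import *
im,M=snap("wrist","wrist8")
for th in ["stop_face","plate_foot","plate_top","plate","jar_grit"]: print(th,mark("wrist",M,th)[:1])
p=proj("wrist",M,[.47,-.01,.02]).astype(int); print(p)
c=im[max(p[1]-60,0):p[1]+60,max(p[0]-80,0):p[0]+80]
cv2.imwrite("pics/crop8.png",cv2.resize(c,None,fx=5,fy=5,interpolation=cv2.INTER_CUBIC)[:,:,::-1])
for c in("scene","side"):
  im,M=snap(c)
  for th in ["jar_grit","side_cutters","scraper_orange","tape_roll","beaker","marker_blue"]: print(c,th,mark(c,M,th)[:1])
E
```

```text
26.05 [ 0.4207 -0.0058  0.3764] [ 0.1  0.9 -0.7] 0.0651 [[0.02, 0.022, 1.0], [0.022, 1.0, -0.023], [-1.0, 0.022, 0.02]]
scene stop_face [(0.72, array([6.310e-01, 4.103e-01, 4.000e-04]))]
scene lug_back [(0.96, array([ 0.4924, -0.153 ,  0.0394]))]
scene plate_foot [(0.84, array([ 0.4935, -0.0326,  0.0205]))]
scene plate_top [(0.9, array([0.503 , 0.0843, 0.226 ]))]
scene clip []
side stop_face [(0.68, array([ 0.4929, -0.0358,  0.028 ]))]
side lug_back [(0.84, array([ 0.4937, -0.1561,  0.0406]))]
side plate_foot [(0.79, array([ 0.4923, -0.0304,  0.0196]))]
side plate_top [(0.65, array([0.4998, 0.0866, 0.2198]))]
side clip []
stop_face [(0.72, array([ 0.4971, -0.0332,  0.0246]))]
plate_foot []
plate_top [(0.8, array([0.4978, 0.0807, 0.2199]))]
plate [(0.82, array([ 0.494 , -0.0195,  0.0148]))]
jar_grit [(0.22, array([ 0.4974, -0.0329,  0.0223]))]
[316 170]
scene jar_grit [(0.49, array([ 0.7677,  0.1966, -0.0024]))]
scene side_cutters []
scene scraper_orange []
scene tape_roll [(0.8, array([0.4261, 0.3819, 0.0024]))]
scene beaker [(0.73, array([0.6307, 0.4073, 0.0022]))]
scene marker_blue [(0.55, array([ 0.4249, -0.4321,  0.0025]))]
side jar_grit [(0.62, array([ 0.7676,  0.1963, -0.0018]))]
side side_cutters [(0.88, array([ 4.212e-01, -4.341e-01, -3.000e-04]))]
side scraper_orange [(0.91, array([ 0.6263, -0.4487, -0.004 ]))]
side tape_roll [(0.54, array([ 0.431 ,  0.3862, -0.0015]))]
side beaker [(0.53, array([ 0.6316,  0.4099, -0.0019]))]
side marker_blue [(0.66, array([ 0.3957,  0.5233, -0.0033]))]
```

View pics/crop8.png

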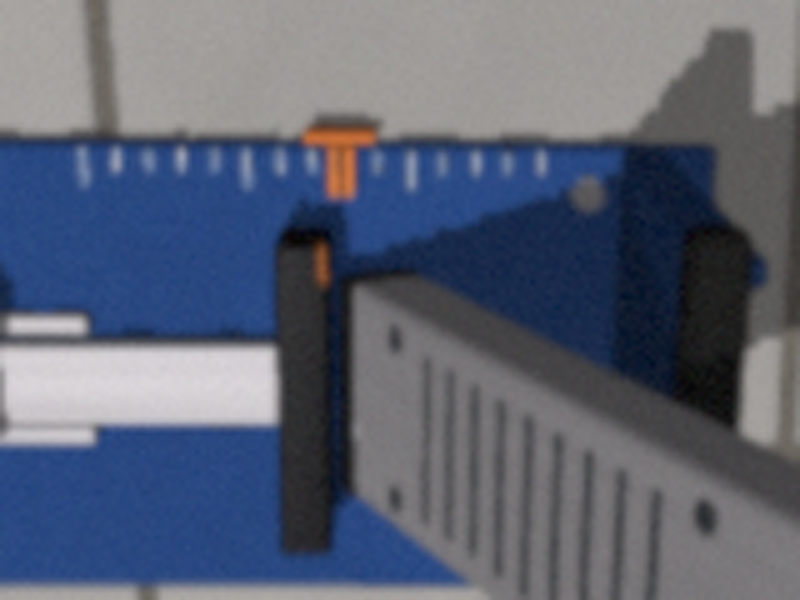

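```bash
python3 - <<'E'
from h import *
M=T("wrist"); g=lambda u,v,z:atz("wrist",M,236+u/5,110+v/5,z).round(4)
print("tick",g(330,262,.0395),g(331,545,.0395),"clip",g(342,165,.012),g(342,165,.014),g(341,135,.012))
for z in (.018,.02,.025): print("plate foot",z,g(348,290,z),g(348,480,z))
E
```

```text
tick [ 0.4516 -0.0314  0.0395] [ 0.5424 -0.0348  0.0395] clip [ 0.428 -0.028  0.012] [ 0.4276 -0.0279  0.014 ] [ 0.4188 -0.0279  0.012 ]
plate foot 0.018 [ 0.4658 -0.0273  0.018 ] [ 0.529  -0.0297  0.018 ]
plate foot 0.02 [ 0.4653 -0.0273  0.02  ] [ 0.5283 -0.0296  0.02  ]
plate foot 0.025 [ 0.464 -0.027  0.025] [ 0.5263 -0.0293  0.025 ]
```

Every measured value is inside its limit, and the robot is clear of everything, so I'm handing in.

```bash
python3 -c "
from h import *
print(finish_job(), ctrl.get_obs()['t'])"
```

```text
the job is handed in; nothing more can be done
the job is handed in; nothing more can be done
```

The job is handed in: the plate leans on the padded wall with its foot at the stop, and the arm is clear. `finish_job` gave no verdict, so the figures below are my own last camera checks.

I pushed the stop to the clip by its lug, which carried the upright plate's foot along. I then gripped the plate near its top, turned it about its foot in small steps until the wall pushed back, eased off, opened slowly and withdrew. It took about 26 s of the 64 s.

| Check | Measured | Limit |
|---|---|---|
| Stop face to the clip's line | about 2.5 mm short, give or take 1.5 mm | 5 mm |
| Plate foot from the stop | about 4.5 mm | 9 mm |
| Plate lean | about 26° | 17 to 33° |

- **Upright stage:** just before gripping, the plate stood upright at the stop, which was about 2 mm short of the line.
- **Other things:** all six were within a few mm of where they started in the side view. The scene camera did not find the cutters or scraper in the last check, and its marker result was a false match on the cutters.
- **Disagreements:** the network never gave a reliable position for the clip, so I measured the line by hand in the wrist images. Midway through the push, the scene and side cameras differed by about 4 mm on the distance left, and I went by the wrist view.

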